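# Ready the screw lane for its refill

## Robot

A 6-joint arm with a two-finger parallel gripper is mounted at the origin on the work surface. World frame = base frame: x ahead of the robot, y to its left, z up, the work surface at z = 0. Lengths are in m, angles in rad, forces in N, time in s.
With the tool pointing down it reaches from about 0.275 to 1 m from the base axis. Payload 8.4 kg.
Tool frame: the origin (TCP) lies on the centre line of the jaws, within the pads' length; the fingertips stand 17 mm ahead of it and the grasp point (between the pads) lies 2 mm behind it (bot.tcp_to_tips is the z of the fingertips in the tool frame, in m); z points along the fingers, y is the line along which they close (so a half turn about z gives the same grasp; the last joint's range is limited). The gripper opens to 85 mm and grips with 20 to 120 N. Pads are 22 mm wide; open, the fingers measure 114 mm over their backs; the gripper's body (76 mm by 85 mm) begins 54 mm behind the grasp point. The pads swing forward as they close: fully open they stand 13 mm farther back than shut.
Start: joints at [-1.106, 0.353, 1.633, -0, 1.155, -0.002], TCP at [0.281, -0.558, 0.248] pointing down, gripper open.
Joint ranges: [-2.63, 2.63], [-0.92, 2.1], [0.06, 2.66], [-1.3, 4.44], [0, 2.69], [-3.02, 3.02]. Speed limits (rad/s): [2.22, 2.22, 2.79, 3.14, 3.14, 3.14].

## Interface

Orientations are given as a unit quaternion [x, y, z, w].
In Python, from workcell import bot, hand, kinematics, get_obs, vision, hand_in gives the robot as it stands. The module is installed in compiled form; this text tells all that it offers. Calls block until the motion is done:
- bot.reach(position, orientation): joint-space move of the TCP to a pose.
- bot.servo_line(position, ori=None, velocity=0.15): straight line of the TCP; ori=None keeps the orientation; velocity is the mean speed in m/s.
- bot.goto_joints(angles): joint-space move.
- hand.move_gripper(opening, strength=None): finger opening in m; strength is the grip in N (None keeps the last); returns when the fingers have stopped.
- bot.dwell(seconds).
- kinematics.solve_ik(position, orientation): joint angles nearest the present ones, or None.
- get_obs(): the state.
- vision.read_camera(name): name is "side" or "top"; returns a dict with "frame" (420x560x3 uint8, red, green, blue), "intrinsics" (3x3 intrinsics, pixels), "view" (4x4, takes a point from world to camera coordinates). Camera axes: x right, y down, z forward; pixel columns grow to the right and rows downward; lengths in m; the calibration is good to about 2 mm. A picture is of the moment at which its call begins. There is no depth.
A pose or a line that the arm cannot do raises bot.IKError and nothing moves.
- hand_in(): hands the job in; it is judged then, once.
The state is a dict: "time_s": time; "joint_pos": joint angles; "joint_vel": joint speeds; "joint_efforts": joint torques, N m; "position": TCP position; "orientation": TCP orientation; "wrist_force": force on the tool from outside, world axes, zero at the start; "ft_torque": the same for the moment, N m; "gripper_width": finger opening in m; "grip_force": force on a finger pad.
Only numpy, scipy, OpenCV 4.12 (cv2) and the standard library are available. Lean on these libraries where they do the work, as an engineer would, in place of code of your own. Each camera call takes 0.05 s, during which the arm holds its last target. There are 200 camera calls.

## Task

Get the empty pusher lane ready for its refill. First swing the open carton's lid fully shut so that its tuck tab drops in behind the front wall; then pull the spring pusher of the empty lane back until its face is level with that lane's white tape line, and finish while still holding it there, so that a workmate can set the carton in. Leave the carton standing on the bench, and do not disturb the stock in the other lanes, the bin or the tape roll.

Things in the scene. Friction and masses are not known exactly. Their poses are not given: they have to be found in the camera images.
- carton: The refill: tuck-top cardboard carton of screws, 80 (x) x 70 (y) x 65 mm high, 0.7 to 1 kg, standing loose on the bench, lid open. Origin: centre of its underside; z up. The lid is hinged along the top edge on its +x side (away from the robot) and shuts towards its -x side. Screws fill it to 15 mm below the rim.
- lid_hinge (a point): Middle of the carton lid's hinge line, 63 mm above the bench, 40 mm to +x of the carton's origin. The hinge line runs along the carton's y.
- carton_lid (a joint): Lid angle, rad: 0 shut (level), 1.57 upright, more = leaning back away from the robot; limit 2.4. A 2 mm card panel, 80 mm from hinge to free edge, 70 mm wide, with a 16 mm tuck tab at right angles under its free edge that goes inside the front wall. The stiff crease stays at any angle; 0.3 N at the edge moves it. Shut, it rests on the rim, top 65 mm above the bench.
- lid_edge (a point): Middle of the lid's free edge (on its outer face, 80 mm from the hinge).
- lane: The empty one of three like grey lanes side by side, 84 mm apart, fixed on a 15 mm steel board. 260 (x) x 82 mm. Origin: centre of its underside, 15 mm above the bench; +x to its front, away from the robot: clear stop, inner face at x = 126 mm, 45 mm high. Floor 6 mm, walls 50 mm high. Empty, its pusher right at the front; the others hold a carton between stop and pusher.
- pusher (a joint): Travel of the empty lane's pusher, m: 0 = home at the front (face at lane x = 118 mm), growing as it is pulled along the lane's -x, towards the robot; at most 0.19. A coiled steel strip draws it home all the time with about 5 N (4.5 N at 0, 6.4 N at 0.19); it runs back when let go.
- pusher_face (a point): A point on the empty lane's pusher, an upright black plate 8 mm thick along the lane, 60 mm wide, flat both sides, to be pinched from above. The point: on its front face (towards the stop, +x), mid-width, at lane-floor level (21 mm above the bench). The plate spans x -8 to 0 mm; top 110 mm above the bench. Carriage and spring drum behind it reach 37 mm above the floor.
- mark: The empty lane's refill line: white tape 8 mm wide across the lane floor and up over both side walls. Origin: middle of the strip, mid-lane, at lane-floor level; axes as the lane's. The pusher is at the mark when its front face (pusher_face) is at the same lane x as this origin.
- stock_b: A closed carton, 80 x 70 x 65 mm, standing in another lane in front of its pusher; top 86 mm above the bench. Leave alone. Origin: centre of its underside.
- stock_c: A like closed carton in the third lane. Leave alone.
- bin: Red open-fronted plastic picking bin with bolts, 150 x 100 x 77 mm high, at the left edge of the work. Leave alone. Origin: centre of its underside.
- tape_roll: Roll of packing tape lying flat, 100 mm across, 48 mm high, at the right edge of the work. Leave alone. Origin: centre of its underside.
Not all that is in view belongs to the job. Leave any turquoise look-alike of the carton alone.

How it is judged:
By the outcome, as a careful person would: the job done as asked, in the order asked, and still so for the second after the job is handed in, while the arm keeps its last pose, push and grip.
It also fails if it takes over 51 s, if anything falls off the work surface, if the arm or the gripper's body presses on something with over 40 N, if the wrist force passes 120 N, or if a joint passes its speed limit or range.

## Working session

There is one attempt and no reset: what is moved stays moved. The work goes in short steps, each a Python script; the robot and the scene stay as the last script left them, time stands still between calls to the robot, and variables do not carry over. Pictures are saved under pics/ and viewed, at most 10 in all, crops included, and the job is handed in when it is done.

```bash
mkdir -p pics
python3 - <<'E'
from workcell import vision,get_obs
import cv2,numpy as np
for n in("top","side"):
    d=vision.read_camera(n);cv2.imwrite(f"pics/{n}0.png",d["frame"][:,:,::-1]);np.savez(f"pics/{n}0.npz",**d)
    V=d["view"];print(n,d["intrinsics"].round(1).tolist(),V.round(3).tolist(),(-V[:3,:3].T@V[:3,3]).round(3))
print(get_obs())
E
```

```text
top [[394.0, 0.0, 277.5], [0.0, 394.0, 208.3], [0.0, 0.0, 1.0]] [[-0.001, -1.0, -0.021, 0.034], [-0.985, 0.005, -0.172, 0.572], [0.172, 0.021, -0.985, 1.026], [0.0, 0.0, 0.0, 1.0]] [0.388 0.01  1.109]
side [[498.3, 0.0, 273.8], [0.0, 498.3, 209.5], [0.0, 0.0, 1.0]] [[-0.961, -0.278, -0.007, 0.534], [-0.155, 0.557, -0.816, 0.14], [0.231, -0.783, -0.578, 1.262], [0.0, 0.0, 0.0, 1.0]] [0.243 1.058 0.847]
{'time_s': 0.1, 'joint_pos': array([-1.10637300e+00,  3.53576899e-01,  1.63404517e+00,  3.42278146e-05,
        1.15518307e+00, -2.40071421e-03]), 'joint_vel': array([-0.0008127 , -0.00155412, -0.00088437, -0.00067035,  0.00079114,
       -0.00254042]), 'joint_efforts': array([ 1.31086745e-04, -6.06355762e+01, -3.42821360e+01,  3.61680247e-05,
        3.93782029e-03,  3.55304769e-05]), 'position': array([ 0.28111582, -0.55777131,  0.24764422]), 'orientation': array([ 9.72884286e-01,  2.31291588e-01, -1.23569215e-04, -5.93720270e-04]), 'wrist_force': array([ 0.17899302, -0.4457506 , -0.53280781]), 'ft_torque': array([0.01772081, 0.00072707, 0.0597899 ]), 'grip_force': 0.0, 'gripper_width': 0.08528439472678863}
```

View pics/top0.png

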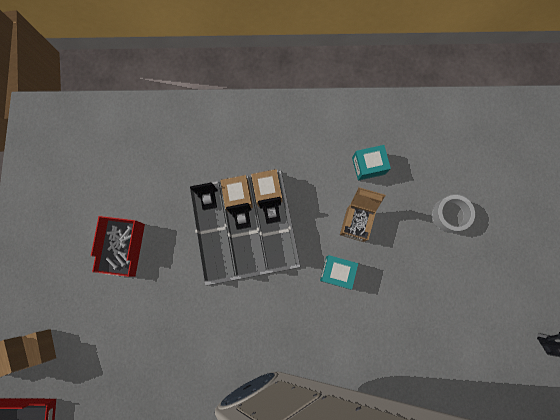

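View pics/side0.png

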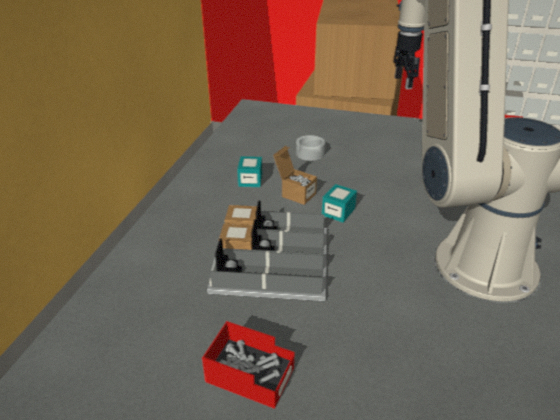

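The top view (x up, y left) shows three lanes at about (190–300, 170–285). The leftmost is empty, with its pusher at (205,195) and tape at (210,231). The open brown carton is at (360,213). Candidates for the carton are brown and open at (360,213), turquoise at (371,162) and turquoise at (340,272). Only the brown one is cardboard with an open lid and screws, so it fits. I'll confirm with an enlarged crop.

Run:
```python
import cv2
a=cv2.imread("pics/top0.png")[160:295,185:395];cv2.imwrite("pics/c1.png",cv2.resize(a,(798,513),interpolation=cv2.INTER_CUBIC))
a=cv2.imread("pics/side0.png")[140:305,200:340];cv2.imwrite("pics/c2.png",cv2.resize(a,(509,600),interpolation=cv2.INTER_CUBIC))
```

```text
(no output)
```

View pics/c1.png

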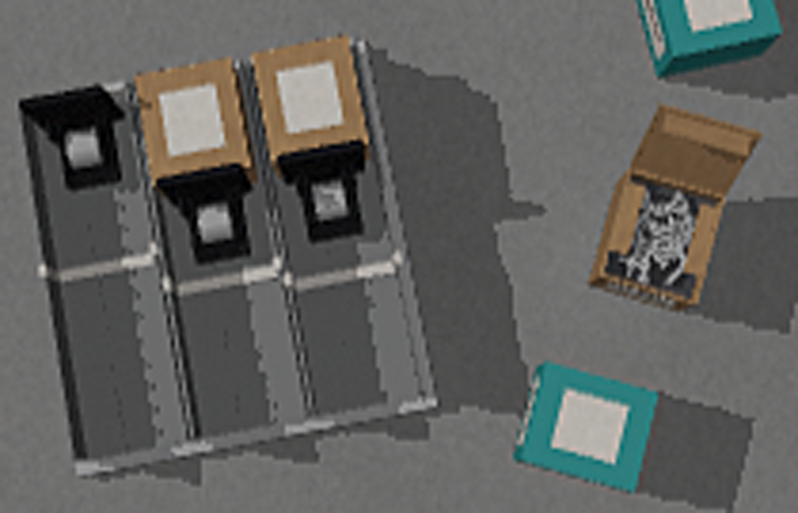

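View pics/c2.png

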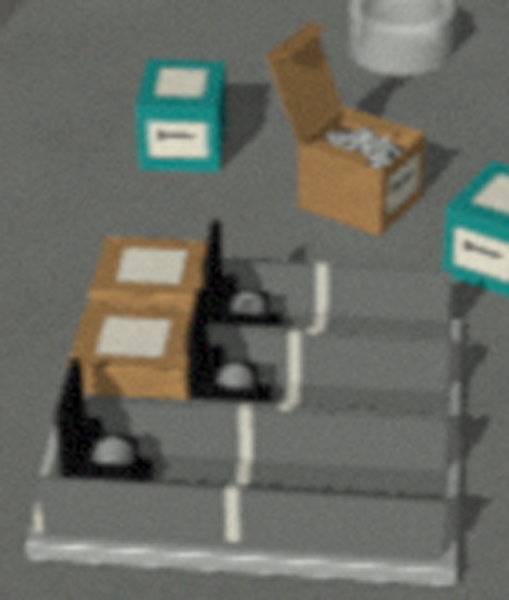

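The crops confirm it. The brown open carton has its lid leaning away at crop1 (660,130), with hinge ends at about (632,172) and (720,195). The empty lane's pusher top edge runs (20,100)–(105,88), and its tape runs (42,270)–(152,257). Next I'll turn these into positions.

```bash
cat > geo.py <<'E'
import numpy as np
D={n:dict(np.load(f"pics/{n}0.npz")) for n in("top","side")}
T=lambda u,v:("top",185+(u+.5)/3.8-.5,160+(v+.5)/3.8-.5)
S=lambda u,v:("side",200+(u+.5)/3.636-.5,140+(v+.5)/3.636-.5)
def ray(p):
    n,u,v=p;V=D[n]["view"];R=V[:3,:3];d=R.T@np.linalg.inv(D[n]["intrinsics"])@[u,v,1]
    return -R.T@V[:3,3],d/np.linalg.norm(d)
def plane(p,z):
    c,d=ray(p);return c+d*(z-c[2])/d[2]
def tri(p,q):
    (a,d),(b,e)=ray(p),ray(q);s=np.linalg.lstsq(np.c_[d,-e],b-a,rcond=None)[0]
    P,Q=a+s[0]*d,b+s[1]*e;return (P+Q)/2,np.linalg.norm(P-Q)
def proj(n,P):
    V=D[n]["view"];c=V[:3,:3]@P+V[:3,3];q=D[n]["intrinsics"]@c;return q[:2]/q[2]
E
python3 - <<'E'
from geo import *
np.set_printoptions(precision=4,suppress=True)
for n,z,pts in [("rim",.065,dict(hingeL=(632,172),hingeR=(720,195),frontL=(590,283),frontR=(697,304))),
  ("walltop .065",.065,dict(rearL=(76,470),rearR=(436,403),markL=(42,270),markR=(398,257))),
  ("floor .021",.021,dict(tapeL=(70,269),tapeR=(140,260))),
  ("pusher top .11",.11,dict(backL=(35,103),L=(20,100),R=(105,87),mid=(62,93))),
  ("stock top .086",.086,dict(bL=(137,75),bR=(235,60),cL=(252,55),cR=(350,37)))]:
    print(n,{k:plane(T(*p),z)for k,p in pts.items()})
print("tri")
for k,a,b in [("lidedge L(+y)",(662,105),(268,52)),("lidedge R",(760,133),(318,24)),("hingeL",(632,172),(303,142)),("frontL",(590,283),(384,165)),("frontR",(697,304),(424,130)),
   ("rearL wall",(76,470),(453,500)),("pushL top",(20,100),(70,360))]:
    P,e=tri(T(*a),S(*b));print(k,P,round(e,4))
E
```

```text
rim {'hingeL': array([ 0.5781, -0.165 ,  0.065 ]), 'hingeR': array([ 0.5613, -0.2262,  0.065 ]), 'frontL': array([ 0.4995, -0.1332,  0.065 ]), 'frontR': array([ 0.4846, -0.2069,  0.065 ])}
walltop .065 {'rearL': array([0.3717, 0.2231, 0.065 ]), 'rearR': array([ 0.4168, -0.0249,  0.065 ]), 'markL': array([0.5101, 0.2514, 0.065 ]), 'markR': array([0.5183, 0.0006, 0.065 ])}
floor .021 {'tapeL': array([0.5159, 0.2409, 0.021 ]), 'tapeR': array([0.5224, 0.1895, 0.021 ])}
pusher top .11 {'backL': array([0.6203, 0.2498, 0.11  ]), 'L': array([0.6225, 0.2602, 0.11  ]), 'R': array([0.6313, 0.2018, 0.11  ]), 'mid': array([0.6272, 0.2314, 0.11  ])}
stock top .086 {'bL': array([0.6457, 0.184 , 0.086 ]), 'bR': array([0.6561, 0.1148, 0.086 ]), 'cL': array([0.6596, 0.1029, 0.086 ]), 'cR': array([0.6722, 0.0337, 0.086 ])}
tri
lidedge L(+y) [ 0.6084 -0.1746  0.1363] 0.0034
lidedge R [ 0.5871 -0.2399  0.1318] 0.0093
hingeL [ 0.5768 -0.1659  0.0616] 0.0038
frontL [ 0.4988 -0.1321  0.0727] 0.0003
frontR [ 0.4836 -0.2074  0.0636] 0.0023
rearL wall [0.3714 0.2233 0.0639] 0.0006
pushL top [0.6125 0.2508 0.146 ] 0.0031
```

```bash
cat > lid.py <<'E'
import numpy as np
from scipy.spatial.transform import Rotation as Ro
from workcell import bot,hand,kinematics,get_obs,vision
yaw=np.radians(-15);ex=np.array([np.cos(yaw),np.sin(yaw),0]);H=np.array([.5696,-.1945,.063])
q=(Ro.from_euler('z',75,degrees=True)*Ro.from_euler('x',180,degrees=True)).as_quat()
w,r=.0145,.070
def tcp(s,z):  # s: tool's leading corner, from hinge towards -x ; z: tip height above hinge
    p=H-ex*(s-w);p[2]=H[2]+z+bot.tcp_to_tips;return p
arc=[tcp(r*np.cos(t)-.002*np.sin(t),r*np.sin(t)+.002*np.cos(t)) for t in (2.2,1.9,1.6,1.3,1.0,.75,.5,.25,.0)]
E
python3 - <<'E'
from lid import *
a=arc[0]+ex*.025
for p in [a+[0,0,.1],a]+arc: 
    j=kinematics.solve_ik(p,q);print(p.round(3),None if j is None else np.round(j,2))
print(bot.tcp_to_tips)
hand.move_gripper(0.0,20)
bot.reach(a+[0,0,.1],q);bot.servo_line(a,velocity=.2)
o=get_obs();print(o["time_s"],o["position"],o["gripper_width"],o["wrist_force"])
for n in("top","side"):
    import cv2;d=vision.read_camera(n);cv2.imwrite(f"pics/{n}1.png",d["frame"][:,:,::-1])
a=cv2.imread("pics/top1.png")[130:260,300:430];b=cv2.imread("pics/side1.png")[90:220,220:350]
cv2.imwrite("pics/c3.png",cv2.resize(np.hstack([a,b]),(800,400),interpolation=cv2.INTER_CUBIC))
E
```

```text
[ 0.649 -0.216  0.235] [-0.32  0.46  1.51 -0.    1.18 -0.06]
[ 0.649 -0.216  0.135] [-0.32  0.55  1.59 -0.    1.   -0.06]
[ 0.625 -0.209  0.135] [-0.33  0.52  1.65 -0.    0.98 -0.06]
[ 0.607 -0.205  0.146] [-0.33  0.48  1.68 -0.    0.98 -0.07]
[ 0.588 -0.199  0.15 ] [-0.33  0.45  1.73 -0.    0.96 -0.07]
[ 0.567 -0.194  0.148] [-0.33  0.42  1.77 -0.    0.94 -0.07]
[ 0.549 -0.189  0.14 ] [-0.33  0.41  1.82 -0.    0.91 -0.07]
[ 0.535 -0.185  0.129] [-0.34  0.41  1.86 -0.    0.88 -0.07]
[ 0.525 -0.183  0.115] [-0.34  0.41  1.89 -0.    0.84 -0.08]
[ 0.519 -0.181  0.099] [-0.34  0.43  1.91 -0.    0.8  -0.08]
[ 0.516 -0.18   0.082] [-0.34  0.45  1.93 -0.    0.76 -0.08]
0.017
3.3417 [ 0.64952252 -0.21644389  0.13619599] -0.00028990650235195657 [0.57198338 0.44792229 0.03107739]
```

View pics/c3.png

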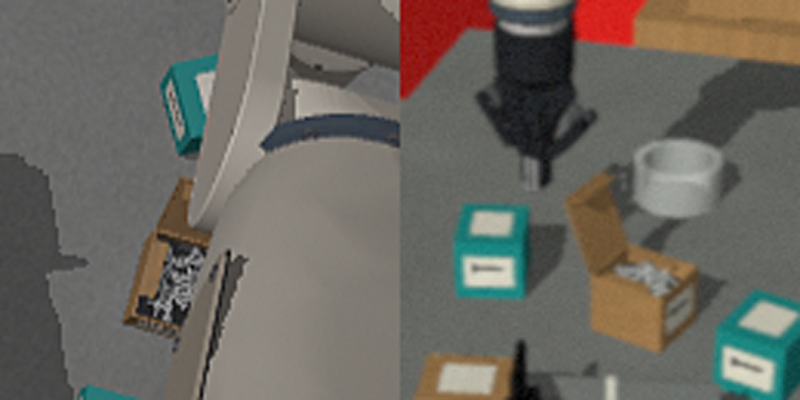

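The picture shows the shut fingers behind the leaning lid: tips at (535,188) in the side half, lid edge at (590,190). Now I'll sweep it shut.

Run:
```python
from lid import *
import cv2
for p in arc:
    bot.servo_line(p,velocity=.09);o=get_obs();print(round(o["time_s"],2),o["position"].round(4),o["wrist_force"].round(2))
for dz in (.002,.004):
    if o["wrist_force"][2]>8: break
    bot.servo_line(arc[-1]-[0,0,dz],velocity=.03);o=get_obs();print("press",o["position"].round(4),o["wrist_force"].round(2))
bot.servo_line(arc[-1]+[0,0,.12],velocity=.3)
bot.reach(np.array([.45,.0,.30]),q)
for n in("top","side"):
    d=vision.read_camera(n);cv2.imwrite(f"pics/{n}2.png",d["frame"][:,:,::-1]);np.savez(f"pics/{n}2.npz",**d)
a=cv2.imread("pics/top2.png")[150:280,300:430];b=cv2.imread("pics/side2.png")[130:260,220:350]
cv2.imwrite("pics/c4.png",cv2.resize(np.hstack([a,b]),(800,400),interpolation=cv2.INTER_CUBIC));print(get_obs()["time_s"])
```

```text
3.87 [ 0.6254 -0.2095  0.1364] [0.62 0.3  0.94]
4.25 [ 0.6072 -0.2046  0.1462] [-0.08 -0.64 -0.85]
4.63 [ 0.5875 -0.1993  0.15  ] [ 0.96 -0.68 -0.21]
5.02 [ 0.5676 -0.194   0.148 ] [ 0.96 -0.66  0.64]
5.4 [ 0.5489 -0.189   0.14  ] [0.1  0.43 1.41]
5.74 [ 0.5354 -0.1853  0.1291] [ 0.38 -0.54  0.88]
6.08 [ 0.5251 -0.1826  0.1152] [0.73 0.54 0.09]
6.42 [ 0.5184 -0.1808  0.0991] [-0.03  0.01 -0.52]
6.77 [ 0.5165 -0.1803  0.0821] [-0.33  0.14 -0.28]
press [ 0.5164 -0.1803  0.0812] [-3.74  0.64 14.6 ]
8.5417
```

View pics/c4.png

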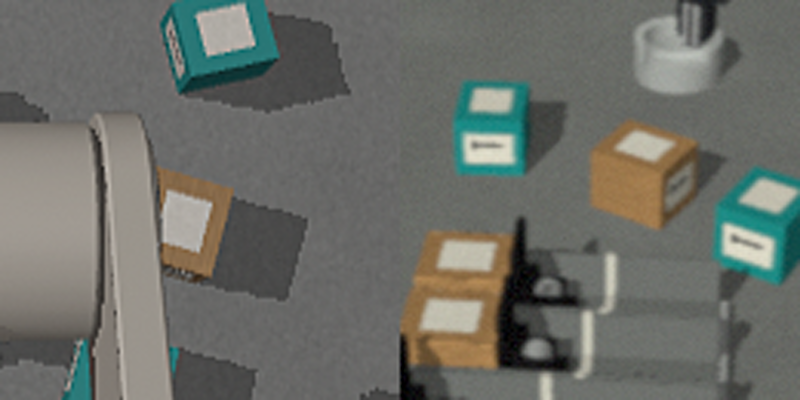

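The lid lies flat on the rim (side half (643,150)), and the press met 14.6 N at a tip height of 64 mm, so it is shut and the carton is standing. Now I'll measure the lane and tape from the clear first images.

Run:
```python
from geo import *
import cv2
np.set_printoptions(precision=4,suppress=True)
y=np.radians(10.1);ex=np.array([np.cos(y),np.sin(y),0]);ey=np.array([-ex[1],ex[0],0])
O=np.array([.5069,.2061,0])
L=lambda P:np.array([(P-O)@ex,(P-O)@ey,P[2]])
t=D["top"]["frame"].astype(int);g=t.min(2)
print("top tape, per column: intensity-weighted row -> lane coords floor z=.021")
for c in range(196,227,2):
    col=g[224:238,c].astype(float);b=np.median(col);wgt=np.clip(col-b-15,0,None)
    if wgt.sum()>30:
        r=224+(wgt*np.arange(14)).sum()/wgt.sum();print(c,round(r,2),L(plane(("top",c,r),.021))[:2],"z65",L(plane(("top",c,r),.065))[:2])
s=D["side"]["frame"].astype(int).min(2)
def vplane(p,yl): # ray onto vertical plane lane-y=yl
    c,d=ray(p);k=(yl-(c-O)@ey)/(d@ey);return c+k*d
print("side tape rows")
for r in range(248,292,3):
    row=s[r,255:280].astype(float);b=np.median(row);w=np.clip(row-b-20,0,None)
    if w.sum()>30:
        c=255+(w*np.arange(25)).sum()/w.sum();print(r,round(c,2),"outer",L(vplane(("side",c,r),.041)),"innerR",L(vplane(("side",c,r),-.039)))
# front stock edges / pusher top edge subpixel gradient along columns
print("top edges (max gradient) stock b, c front z=.086; pusher front top z=.110")
def edge(cols,r0,r1,z,ch):
    for c in cols:
        k=cv2.GaussianBlur(t[r0:r1,c,ch].astype(np.float32).reshape(-1,1),(1,3),0).ravel();gr=np.abs(np.gradient(k));i=gr[1:-1].argmax()+1
        a,b_,c_=gr[i-1:i+2];r=r0+i+.5*(a-c_)/(a-2*b_+c_+1e-9);print(c,round(r,2),L(plane(("top",c,r),z))[:2])
edge((226,234,242),172,186,.086,0);edge((256,264,272),166,180,.086,0);edge((196,200,204,208),180,190,.11,1)
print("rear edge z=.065 / .015")
for c in (210,220,250,280):
    k=g[262:292,c];print(c,k.tolist())
```

```text
top tape, per column: intensity-weighted row -> lane coords floor z=.021
196 230.73 [0.0177 0.0523] z65 [0.0108 0.0432]
198 231.27 [0.0152 0.047 ] z65 [0.0084 0.0381]
202 231.99 [0.0112 0.0362] z65 [0.0046 0.0278]
204 231.4 [0.0118 0.0305] z65 [0.0052 0.0223]
206 231.16 [0.0115 0.0249] z65 [0.0049 0.0169]
208 230.92 [0.0111 0.0193] z65 [0.0045 0.0115]
210 230.14 [0.0123 0.0134] z65 [0.0057 0.0059]
212 229.99 [0.0117 0.0079] z65 [0.0051 0.0006]
214 229.77 [0.0113 0.0023] z65 [ 0.0047 -0.0048]
216 229.33 [ 0.0115 -0.0034] z65 [ 0.0049 -0.0102]
218 228.22 [ 0.0136 -0.0094] z65 [ 0.0069 -0.016 ]
220 228.27 [ 0.0125 -0.0149] z65 [ 0.0058 -0.0212]
222 228.16 [ 0.0118 -0.0204] z65 [ 0.0052 -0.0266]
224 226.81 [ 0.0145 -0.0265] z65 [ 0.0078 -0.0324]
side tape rows
248 277.94 outer [-0.0249  0.041   0.1419] innerR [-0.0168 -0.039   0.0751]
251 275.23 outer [-0.0188  0.041   0.1328] innerR [-0.0102 -0.039   0.0651]
254 266.95 outer [-0.0002  0.041   0.1225] innerR [ 0.0103 -0.039   0.0539]
257 266.96 outer [-0.0001  0.041   0.1137] innerR [ 0.0104 -0.039   0.0442]
260 267.29 outer [-0.0007  0.
[... 945 characters left out ...]
 -0.1863]
196 184.62 [0.1239 0.0168]
200 183.99 [0.1236 0.0062]
204 183.1 [ 0.1241 -0.0045]
208 182.36 [ 0.1242 -0.0151]
rear edge z=.065 / .015
210 [74, 76, 75, 74, 74, 75, 74, 75, 74, 76, 74, 76, 76, 75, 75, 75, 75, 74, 79, 121, 159, 148, 90, 79, 115, 113, 113, 112, 108, 109]
220 [75, 75, 74, 75, 76, 75, 75, 75, 76, 75, 74, 76, 76, 76, 75, 73, 81, 110, 107, 105, 87, 68, 81, 114, 112, 112, 111, 109, 109, 108]
250 [75, 76, 76, 75, 77, 77, 76, 76, 77, 75, 77, 95, 106, 107, 101, 72, 83, 112, 113, 111, 109, 109, 111, 110, 109, 110, 112, 110, 110, 110]
280 [75, 76, 77, 76, 73, 88, 108, 110, 103, 60, 71, 82, 112, 109, 108, 110, 108, 107, 108, 109, 105, 105, 108, 108, 107, 111, 110, 111, 110, 108]
```

```bash
cat > lane.py <<'E'
import numpy as np,cv2
from scipy.spatial.transform import Rotation as Ro
from workcell import bot,hand,kinematics,get_obs,vision
yl=np.radians(10.1);ex=np.array([np.cos(yl),np.sin(yl),0]);ey=np.array([-ex[1],ex[0],0]);O=np.array([.5069,.2061,0])
q=(Ro.from_euler('z',100.1,degrees=True)*Ro.from_euler('x',180,degrees=True)).as_quat()
P=lambda x,y,z:O+x*ex+y*ey+[0,0,z]
def rep():
    o=get_obs();d=o["position"]-O;print(round(o["time_s"],2),"lane",(d@ex).round(4),(d@ey).round(4),o["position"][2].round(4),"F",o["wrist_force"].round(1),"w",round(o["gripper_width"],4),"g",round(o["grip_force"],1));return o
E
python3 - <<'E'
from lane import *
pts=[P(.117,.002,.25),P(.117,.002,.092),P(.0078,.002,.092)]
print([np.round(kinematics.solve_ik(p,q),2) for p in pts])
hand.move_gripper(.045,40)
bot.reach(pts[0],q);rep();bot.servo_line(P(.117,.002,.135),velocity=.2)
for n in("top","side"):
    d=vision.read_camera(n);cv2.imwrite(f"pics/{n}3.png",d["frame"][:,:,::-1])
a=cv2.imread("pics/top3.png")[140:270,160:290];b=cv2.imread("pics/side3.png")[180:310,190:320]
cv2.imwrite("pics/c5.png",cv2.resize(np.hstack([a,b]),(800,400),interpolation=cv2.INTER_CUBIC))
rep()
E
```

```text
[array([ 0.35,  0.41,  1.55, -0.  ,  1.19,  0.17]), array([ 0.35,  0.58,  1.66, -0.  ,  0.9 ,  0.17]), array([ 0.38,  0.45,  1.9 , -0.  ,  0.79,  0.21])]
10.16 lane 0.1165 0.001 0.2504 F [-0.3 -0.6  0.5] w 0.0449 g 0.0
10.98 lane 0.1182 0.0019 0.137 F [-0.4  0.2  0.2] w 0.0452 g 0.0
```

View pics/c5.png

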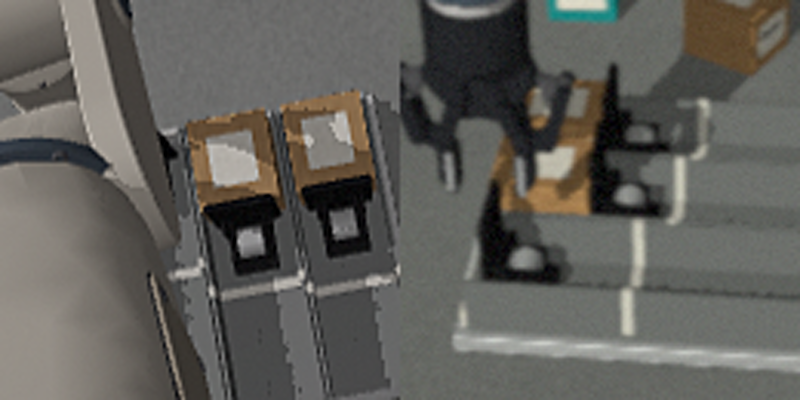

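The side half shows the fingertips at (450,185) and (522,190), straddling the plate top at (492,185). I'll go down, pinch and pull.

Run:
```python
from lane import *
bot.servo_line(P(.117,.002,.092),velocity=.1);rep()
hand.move_gripper(0.0,40);o=rep()
if .004<o["gripper_width"]<.013:
    bot.servo_line(P(.060,.002,.092),velocity=.08);rep()
    bot.servo_line(P(.0078,.002,.092),velocity=.06);bot.dwell(.3);rep()
for n in("top","side"):
    d=vision.read_camera(n);cv2.imwrite(f"pics/{n}4.png",d["frame"][:,:,::-1]);np.savez(f"pics/{n}4.npz",**d)
a=cv2.imread("pics/top4.png")[170:290,170:290];b=cv2.imread("pics/side4.png")[200:310,190:340]
cv2.imwrite("pics/c6.png",np.hstack([cv2.resize(a,(360,360),interpolation=3),cv2.resize(b,(440,360),interpolation=3)]) if 0 else cv2.resize(b,(800,587),interpolation=cv2.INTER_CUBIC))
```

```text
11.57 lane 0.117 0.002 0.0918 F [ 0.6  0.7 -1. ] w 0.0448 g 0.0
11.98 lane 0.1183 0.0021 0.0928 F [4.2 1.  0.6] w 0.0076 g 42.3
12.84 lane 0.061 0.0016 0.0928 F [ 4.6 -2.4  1.9] w 0.0072 g 42.5
14.16 lane 0.009 0.0011 0.0927 F [ 6.3 -6.5  2.9] w 0.0073 g 42.5
```

View pics/c6.png

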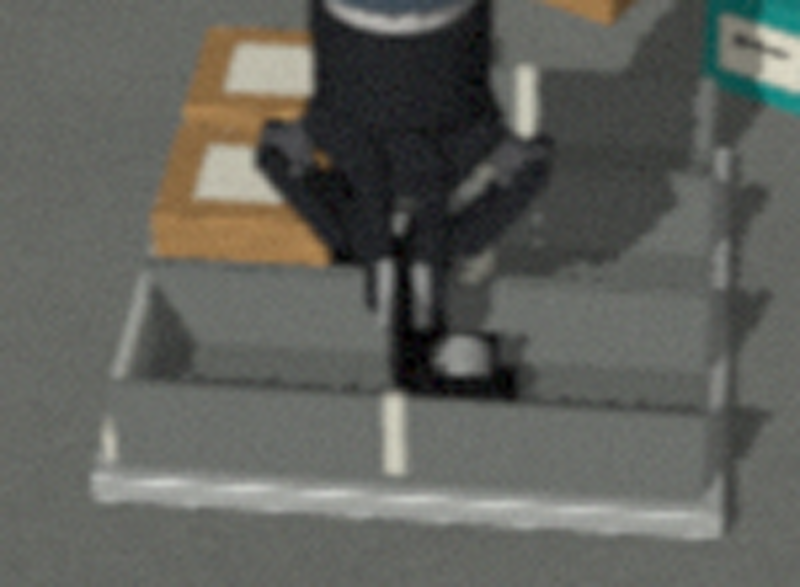

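The plate has come back to the tape: its front edge is at crop col ~395, with the outer-wall tape centre at ~394. The lateral force suggests my lane yaw is slightly off. I'll measure the plate edge against the tape numerically.

Run:
```python
from geo import *
import cv2
y=np.radians(10.8);ex=np.array([np.cos(y),np.sin(y),0]);ey=np.array([-ex[1],ex[0],0]);O=np.array([.5069,.2061,0])
L=lambda P:np.array([(P-O)@ex,(P-O)@ey,P[2]]).round(4)
def vpl(p,yl):
    c,d=ray(p);return L(c+(yl-(c-O)@ey)/(d@ey)*d)
f4=np.load("pics/side4.npz")["frame"].astype(np.float32);g=f4.mean(2);g0=D["side"]["frame"].astype(np.float32).mean(2)
def edge(g,r,a,b):
    k=g[r,a:b];hi,lo=np.median(k[:4]),k.min();i=np.where(k<(hi+lo)/2)[0][0];return a+i-1+(k[i-1]-(hi+lo)/2)/(k[i-1]-k[i])
print("plate edge now");
for r in range(258,273,2):
    print(r,g[r,256:276].astype(int).tolist()); c=edge(g,r,256,276);print(round(c,2),"y.031",vpl(("side",c,r),.031))
print("home plate edge, frame0")
for r in range(242,266,3):
    c=edge(g0,r,208,230);print(r,round(c,2),vpl(("side",c,r),.031))
print("tape outer now/inner0")
for r,yl,G in [(276,.041,g),(279,.041,g),(282,.041,g),(285,.041,g),(276,.041,g0),(279,.041,g0),(282,.041,g0),(285,.041,g0),(257,-.039,g0),(260,-.039,g0),(263,-.039,g0)]:
    k=G[r,254:277];w=np.clip(k-np.median(k)-20,0,None);c=254+(w*np.arange(23)).sum()/w.sum();print(r,round(c,2),vpl(("side",c,r),yl))
print("top0 tape/pusher at z .021 /.11")
for c,r,z in [(206,231.16,.021),(212,229.99,.021),(216,229.33,.021),(200,183.99,.11),(204,183.1,.11)]: print(L(plane(("top",c,r),z)))
```

```text
plate edge now
258 [111, 106, 100, 89, 90, 119, 109, 66, 29, 19, 12, 51, 78, 84, 58, 37, 24, 44, 64, 66]
263.23 y.031 [0.0102 0.031  0.1014]
260 [109, 107, 107, 108, 112, 125, 104, 61, 28, 11, 18, 44, 74, 78, 57, 33, 15, 37, 58, 68]
263.07 y.031 [0.0107 0.031  0.0954]
262 [107, 106, 107, 108, 107, 106, 87, 57, 22, 11, 0, 9, 14, 20, 18, 3, 15, 32, 57, 69]
263.09 y.031 [0.0108 0.031  0.0893]
264 [108, 110, 107, 110, 107, 108, 90, 55, 29, 13, 14, 9, 13, 7, 15, 30, 57, 90, 125, 139]
262.91 y.031 [0.0113 0.031  0.0832]
266 [95, 94, 95, 96, 96, 97, 82, 51, 32, 14, 19, 14, 8, 10, 27, 53, 94, 127, 139, 142]
262.98 y.031 [0.0113 0.031  0.0771]
268 [95, 89, 95, 92, 94, 89, 82, 47, 26, 13, 5, 2, 15, 17, 27, 58, 81, 102, 134, 142]
262.98 y.031 [0.0114 0.031  0.0709]
270 [91, 89, 95, 96, 96, 97, 87, 57, 24, 17, 16, 18, 20, 21, 18, 25, 26, 44, 63, 75]
263.08 y.031 [0.0113 0.031  0.0647]
272 [62, 81, 88, 90, 86, 80, 83, 75, 51, 35, 21, 10, 13, 25, 27, 15, 10, 21, 24, 22]
264.23 y.031 [0.0087 0.031  0.0587]
home plate edge, frame0
242 218.24 [0.1111 0.031  0.1414]
245 217.42 [0.1136 0.031  0.1325]
248 216.57 [0.1162 0.031  0.1235]
251 215.66 [0.119  0.031  0.1145]
254 215.38 [0.1204 0.031  0.1054]
257 215.65 [0.1204 0.031  0.0964]
260 216.02 [0.1202 0.031  0.0873]
263 216.14 [0.1207 0.031  0.0781]
tape outer now/inner0
276 263.29 [0.0099 0.041  0.0552]
279 263.3 [0.01   0.041  0.0458]
282 263.42 [0.0099 0.041  0.0363]
285 263.52 [0.0099 0.041  0.0267]
276 263.3 [0.0099 0.041  0.0552]
279 263.33 [0.01   0.041  0.0458]
282 263.42 [0.0099 0.041  0.0363]
285 263.52 [0.0099 0.041  0.0267]
257 266.95 [ 0.0099 -0.039   0.0443]
260 267.25 [ 0.0093 -0.039   0.0346]
263 267.23 [ 0.0095 -0.039   0.0248]
top0 tape/pusher at z .021 /.11
[0.0118 0.0247 0.021 ]
[0.0118 0.0077 0.021 ]
[ 0.0115 -0.0036  0.021 ]
[0.1237 0.0047 0.11  ]
[ 0.124 -0.006  0.11 ]
```

Run:
```python
import cv2
a=cv2.imread("pics/top4.png")[150:300,170:320];cv2.imwrite("pics/c7.png",cv2.resize(a,(600,600),interpolation=cv2.INTER_CUBIC))
```

```text
(no output)
```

View pics/c7.png

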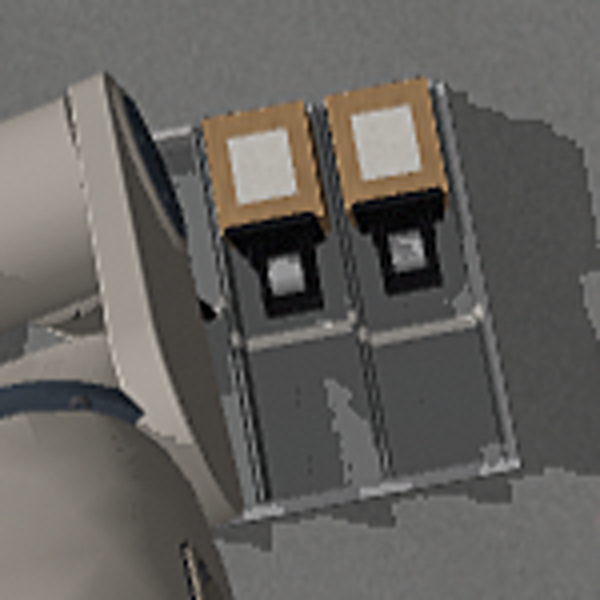

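The top view shows the stock undisturbed. In the side view the plate face sits about 1.3 mm in front of the tape centre, and the two-view travel comparison gives 1.3–3 mm. I'll pull 1.7 mm more and relax the sideways offset.

Run:
```python
from lane import *
from geo import ray,D
rep();bot.servo_line(P(.0061,.0005,.092),velocity=.02);bot.dwell(.4);rep()
d=vision.read_camera("side");g=d["frame"].astype(np.float32).mean(2);np.savez("pics/side5.npz",**d);cv2.imwrite("pics/side5.png",d["frame"][:,:,::-1])
y=np.radians(10.8);ex=np.array([np.cos(y),np.sin(y),0]);ey=np.array([-ex[1],ex[0],0])
for r in (264,266,268,270):
    k=g[r,256:276];hi,lo=np.median(k[:4]),k.min();m=(hi+lo)/2;i=np.where(k<m)[0][0];c=256+i-1+(k[i-1]-m)/(k[i-1]-k[i])
    o,v=ray(("side",c,r));X=o+(.031-(o-O)@ey)/(v@ey)*v;print(r,round(c,2),((X-O)@ex).round(4))
```

```text
14.26 lane 0.0091 0.0011 0.0927 F [ 6.2 -6.1  3.1] w 0.0073 g 42.5
14.93 lane 0.0075 0.0009 0.0928 F [4.9 1.7 0.8] w 0.0072 g 42.4
264 263.81 0.0092
266 263.65 0.0097
268 263.77 0.0095
270 263.72 0.0098
```

View pics/side5.png

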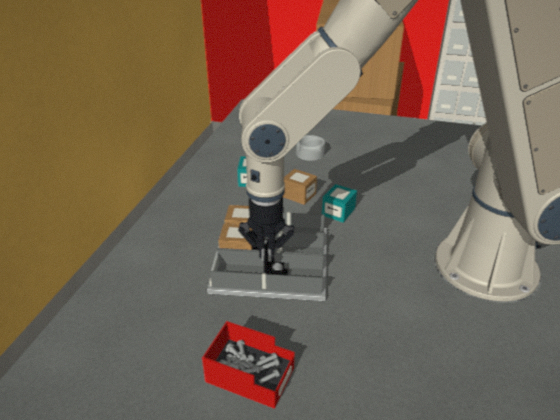

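The final view shows the carton shut and standing at (300,187), the pusher held at the tape at (264,275), and the stock, bin and tape roll where they were.

```bash
python3 -c "
from workcell import hand_in;print(hand_in())"
```

```text
the job is handed in; nothing more can be done
None
```

I shut the carton lid with its tab in, then pulled the empty lane's pusher back and am holding it with its face within about 1 mm of the tape line by the side camera; the job was handed in at about 15 s and no verdict was returned.

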